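# Draw the filter plate from the grow-bench air cleaner

### The arm

A 7-joint arm with a two-finger parallel gripper is mounted at the origin on the work surface. World frame = base frame: x ahead of the robot, y to its left, z up, the work surface at z = 0. Lengths are in m, angles in rad, forces in N, time in s.
With the tool pointing down it reaches from about 0.35 to 0.9 m from the base axis. Payload 8.1 kg.
Tool frame: the origin (TCP) lies between the finger pads; the fingertips stand 11 mm ahead of it and the grasp point (between the pads) lies 8 mm behind it; z points along the fingers, y is the line along which they close (so a half turn about z gives the same grasp; the last joint's range is limited). The gripper opens to 92 mm and grips with 3 to 60 N. Pads are 19 mm wide; open, the fingers measure 130 mm over their backs; the gripper's body (75 mm by 190 mm) begins 47 mm behind the grasp point.
Start: joints at [-1.433, 0.434, 0.025, 1.573, -0.012, 1.134, -0.075], TCP at [0.149, 0.607, 0.238] pointing down, gripper open.
Joint ranges: [-2.62, 2.62], [-0.44, 2.09], [-1.27, 1.32], [0.08, 2.57], [-1.32, 4.46], [0.12, 2], [-2.74, 2.74]. Speed limits (rad/s): [2.22, 2.22, 3.01, 3.01, 3.14, 3.14, 3.14].

### API

Orientations are given as a rotation vector (axis times angle).
In Python, from cell import observe, get_image, camera_params, sign_off gives the robot as it stands.
- The arm moves only by the shell command python3 -m pendant 'ROWS' [FORCE]. ROWS is JSON, one flat list of numbers, 7 for each row, row after row: the shift along the tool's x, y, z in m, then the turn, a rotation vector about the tool's x, y, z in rad, then the finger opening in m, from 0 to 0.0918. In form: [dx, dy, dz, rx, ry, rz, jaw, dx, dy, dz, rx, ry, rz, jaw, ...]. A call has 1 to 10 rows; each row shifts and turns the commanded pose from where the row before left it, along the tool's axes as they then stand; what a row does not reach is not made up. A row lasts 1/8 s, in which the tool goes at most 62.5 mm and 10.7 degrees, less where a joint would pass 70% of its speed; a pose out of reach is approached as far as the arm can. A call is refused whole if a number of a shift passes 0.0625 or a number of a turn 0.188, either way. A call with a gripper value outside its range is refused whole. The fingers move at their own pace and stop on an object; FORCE is the grip in N (left out, the last holds). Time passes only in rows, so rows that do not move let the fingers close. It gives the time, the measured TCP pose, the force, the opening and the grip force at its end, in the units of the state.
- observe(): the state, without advancing time (a new reading comes with each control period).
- get_image(name): name is "side" or "top"; returns the picture (400x640x3 uint8, red, green, blue); there is no depth.
- camera_params(name): a dict with "intrinsics" (3x3 intrinsics, pixels), "dist" ([k1, k2, p1, p2, k3] as OpenCV has them; the pictures are not rectified), "eye" and "rotation" of the camera in the world. Camera axes: x right, y down, z forward; pixel columns grow to the right and rows downward; lengths in m; the calibration is good to about 2 mm. A picture is of the moment at which its call begins. camera_params takes no time and is no camera call.
- sign_off(): hands the job in; it is judged then, once.
The state is a dict: "clock": time; "joints": joint angles; "dq": joint speeds; "joint_efforts": joint torques, N m; "position": TCP position; "ee_rot": TCP orientation; "force": force on the tool from outside, world axes, zero at the start; "ft_torque": the same for the moment, N m; "width": opening from 0.0 (shut) to 1.0 (fully open); "gripper_force": force on a finger pad.
Only numpy, scipy, OpenCV 4.12 (cv2) and the standard library are available. Lean on these libraries where they do the work, as an engineer would, in place of code of your own. Each camera call takes 0.05 s, during which the arm holds its last target. There are 200 camera calls.

### The job

On the air-cleaner box, first slide the red lock grip fully away to its end stop, then lift the green flap by its bar until it stands up by itself, and draw the filter plate hidden beneath straight out by its blue tab. Hold the plate upright over the middle of the white saucer, about a hand's breadth above it, to be checked for dust, and finish while still holding it there: do not put it down or let go. Leave the flap standing open, and leave the saucer, jar, rake, stakes, pot and bottle where they stand or lie.

Things in the scene. Friction and masses are not known exactly. Their poses are not given: they have to be found in the camera images.
- airbox: Light grey steel air-cleaner box, fixed, 150 (x) x 200 (y) x 100 mm high; origin: centre of its underside, on the bench. Its x points away from its louvred front, which roughly faces the robot; y to its left, z up. On its flat top (z = 100 mm): red lock slide at y = -85, green flap from y = -40 to its hinge at y = 78 (x from -70 to 70). A 68 mm round black spigot sticks 30 mm out of its back.
- well (a point): Centre of the floor of the well under the flap, at box (0, 5, 10) mm, where the filter plate stands. The well spans box x -69 to 69, y -35 to 75, floor at z = 10. Guide channels 50 mm high hold the plate's ends at |x| > 38 with 2 mm play each way; nearer the middle the well is free on both sides of the plate.
- lock (a joint): Lock slide: 0 = locked, grows in m as the red grip slides along the box's +x (away from the robot), 0.05 = end stop, unlocked. It starts between 0 and 0.012, drags with about 1.5 N and stays where it is left. While it is below about 0.03 its tongue really holds the flap down.
- lock_grip (a point): Point inside the red grip of the lock slide, 9 mm below its top. The grip is 22 (box x) x 16 (box y) mm, 36 mm tall, top 146 mm above the bench; at lock = 0 this point is at box (-25, -85, 137) mm. A thin red tongue, top 112 mm above the bench, reaches 43 mm from the grip's middle towards the flap.
- flap (a joint): Cover flap hinge: 0 = shut, grows in rad as the free edge (towards the box's -y) is lifted up and over towards +y; 1.57 = standing upright, stop at 1.9. The hinge is stiff (0.14 N m): the flap stays at any angle.
- flap_bar (a point): Middle of the flap's steel grab bar: round, 8 mm thick, 74 mm long, along the box's x, on thin posts at x = -35 and 35, its middle 36 mm above the flap's top face. Shut, it is at box (0, -34, 142) mm. The bar is 6 mm in from the free edge. The flap is 6 mm thick, 118 mm from hinge line to free edge; an 8 mm ear sticks out under the lock's tongue.
- flap_hinge (a point): Middle of the flap's hinge line, which runs along the box's x at box (0, 78, 103) mm.
- filter: Filter plate: stiff white frame with dark pleats, 100 (its x) x 10 (y) x 60 mm, with a blue pull tab 36 (x) x 10 (y) x 24 mm upright on its top middle, 84 mm high in all; about 80 g. Origin: centre of its underside. It starts hidden in the well, upright, axes along the box's, underside 10 mm above the bench, tab top 6 mm below the box's top; it lifts straight out.
- filter_tab (a point): Middle of the blue pull tab, 72 mm above the filter plate's underside.
- saucer: White ceramic saucer, 150 mm across, 20 mm high, loose on the bench to the left or right of the box; origin: centre of its underside.
- jar: Empty glass mason jar with a steel screw lid, 76 mm across, 130 mm high, on the other side of the box; origin: centre of its underside. Bystander.
- rake: Orange plastic hand rake lying on the bench behind the box, about 290 mm long along its x, 100 mm wide at the tines, 28 mm high; origin: 20 mm in front of the handle's front end, on the bench. Bystander.
- stakes: Clipped bundle of bamboo plant stakes lying behind the box, 340 mm (its x) x 38 x 27 mm; origin: centre of its underside. Bystander.
- pot: Terracotta plant pot, 110 mm across, 100 mm high, far right on the bench; origin: centre of its underside. Bystander.
- spray: White bottle with blue cap, 68 mm across, 190 mm high, far left on the bench; origin: centre of its underside. Bystander.
Things that resemble listed ones, but are neither listed nor needed, are in the scene too. There is more than one size of the saucer; the one meant has the size given above.

How it is judged:
By the outcome, as a careful person would: the job done as asked, in the order asked, and still so for the second after the job is handed in, while the arm keeps its last pose, push and grip.
It also fails if it takes over 58 s, if anything falls off the work surface, if the arm or the gripper's body presses on something with over 40 N, if the wrist force passes 120 N, or if a joint passes its speed limit or range.

## Working session

There is one attempt and no reset: what is moved stays moved. The work goes in short steps, Python scripts to look and compute and a shell command to move; the robot and the scene stay as the last step left them, time stands still between calls to the robot, and variables do not carry over. Pictures are saved under pics/ and viewed, at most 10 in all, crops included, and the job is handed in when it is done.

```bash
mkdir -p pics; ls; python3 - <<'E'
from cell import *
import cv2
for n in("side","top"):
    cv2.imwrite(f"pics/{n}0.png",get_image(n)[:,:,::-1]); p=camera_params(n)
    print(n,{k:[list(map(lambda v:round(float(v),4),r)) if hasattr(r,'__len__') else round(float(r),4) for r in p[k]] for k in p if k in("intrinsics","dist","eye","rotation")})
o=observe();print(o)
E
```

```text
pics
side {'intrinsics': [[391.5669, 0.0, 323.2517], [0.0, 391.5669, 200.2885], [0.0, 0.0, 1.0]], 'dist': [0.0337, 0.0, 0.0, 0.0, 0.0], 'eye': [-0.0249, -0.6451, 0.9386], 'rotation': [-2.2179, 0.798, -0.3271]}
top {'intrinsics': [[423.893, 0.0, 319.478], [0.0, 423.893, 195.2349], [0.0, 0.0, 1.0]], 'dist': [0.0297, 0.0, 0.0, 0.0, 0.0], 'eye': [0.3247, 0.0038, 1.468], 'rotation': [-2.1546, 2.1333, -0.1774]}
{'clock': 0.1, 'joints': array([-1.43260501,  0.43512441,  0.02502155,  1.57399133, -0.01162703,
        1.1340105 , -0.07511521]), 'dq': array([-4.05673951e-04, -8.49098823e-04, -2.24748800e-04, -4.34799565e-03,
       -4.74414682e-05,  4.23146776e-04, -1.45050299e-04]), 'joint_efforts': array([ 2.83761146e-03, -6.69127250e+01,  9.87797789e-01, -3.15149331e+01,
       -6.05369057e-02,  3.74920992e-02,  4.52023460e-05]), 'position': array([0.14900808, 0.60652581, 0.23704766]), 'ee_rot': array([-3.77532903e-01, -3.11877930e+00,  2.17905777e-03]), 'force': array([ 0.24360572, -0.1533911 ,  1.13359985]), 'ft_torque': array([-0.03216593,  0.01088338,  0.00602754]), 'gripper_force': 0.0, 'width': 1.000909074314929}
```

View pics/side0.png

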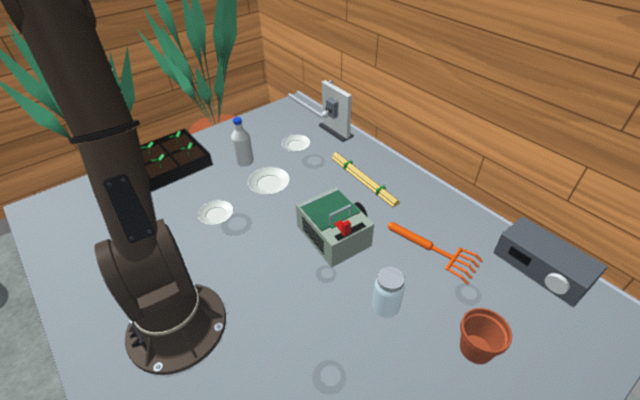

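View pics/top0.png

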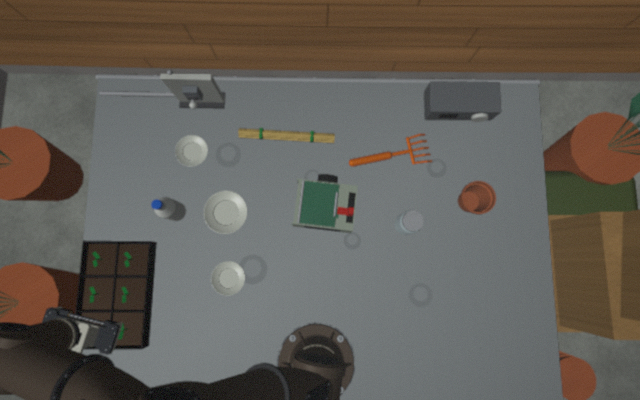

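The top view shows the box at about (325,205), with the large saucer at (225,212) between two smaller ones, and the jar at (411,221). In the side view the box is at (335,225), and its red grip at (343,228). Next I'll zoom in for the corners.

```bash
python3 - <<'E'
import cv2,numpy as np
a=cv2.imread("pics/top0.png")[168:240,286:366]; b=cv2.imread("pics/side0.png")[182:268,290:380]
a=cv2.resize(a,None,fx=8,fy=8,interpolation=2)[:, :]; b=cv2.resize(b,None,fx=8,fy=8,interpolation=2)
def g(im,x0,y0,s=8):
    for x in range(0,im.shape[1]//s,10):
        cv2.line(im,(x*s,0),(x*s,6),(0,0,255),1);cv2.putText(im,str(x+x0),(x*s,18),0,.4,(0,0,255),1)
    for y in range(0,im.shape[0]//s,10):
        cv2.line(im,(0,y*s),(6,y*s),(0,0,255),1);cv2.putText(im,str(y+y0),(8,y*s+4),0,.4,(0,0,255),1)
    return im
cv2.imwrite("pics/topc.png",g(a,286,168)); cv2.imwrite("pics/sidec.png",g(b,290,182)[:600])
E
```

```text
(no output)
```

View pics/topc.png

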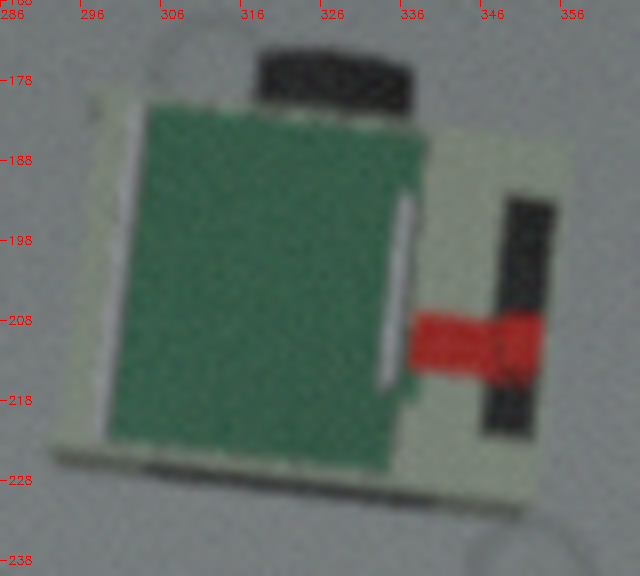

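View pics/sidec.png

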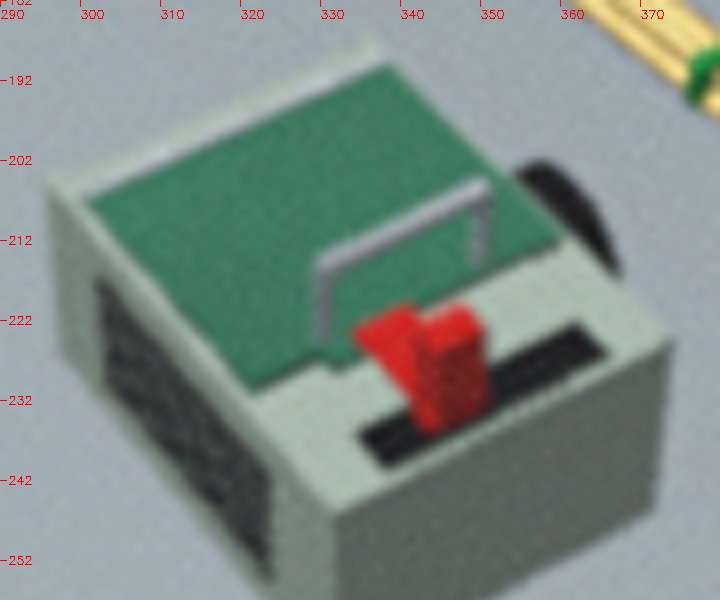

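Both crops show the box corners, flap edge, bar and grip clearly enough to click, so I'll fit the box pose and the saucer from them.

```bash
cat > h.py <<'E'
import numpy as np,cv2
from cell import *
from scipy.spatial.transform import Rotation as R
from scipy.optimize import least_squares
P={n:camera_params(n) for n in("side","top")}
def proj(n,X):
    p=P[n];Rm=np.array(p["rotation"],float);Rm=R.from_rotvec(Rm).as_matrix() if Rm.ndim==1 else Rm
    Xc=(np.atleast_2d(X)-p["eye"])@Rm
    return cv2.projectPoints(Xc,np.zeros(3),np.zeros(3),np.array(p["intrinsics"]),np.array(p["dist"]))[0][:,0]
def box2w(q,X): # q=x,y,yaw ; X in mm
    X=np.atleast_2d(X)/1000.;Y=R.from_euler('z',q[2]).apply(X);Y[:,:2]+=q[:2];return Y
def st():
    o=observe();print("t",round(o["clock"],2),"pos",o["position"].round(4),"R\n",R.from_rotvec(o["ee_rot"]).as_matrix().round(3).tolist(),"F",o["force"].round(1),"w",round(o["width"]*.0918,4),"gf",o["gripper_force"],"j",o["joints"].round(2));return o
E
python3 - <<'E'
from h import *
C=lambda l,x0,y0:(np.array(l,float)+.5)/8-.5+[x0,y0]
top=C([(525,505),(58,452),(97,88),(572,137),(428,132),(388,470),(407,193),(386,388)],286,168)
tm=[(-75,-100,100),(-75,100,100),(75,100,100),(75,-100,100),(70,-40,106),(-70,-40,106),(37,-34,144),(-37,-34,144)]
sd=C([(333,512),(676,338),(50,180),(375,40),(255,388),(563,240),(322,260),(487,186)],290,182)
sm=[(-75,-100,100),(75,-100,100),(-75,100,100),(75,100,100),(-70,-40,106),(70,-40,106),(-35,-34,145),(35,-34,145)]
gt=C([(522,341)],286,168);gs=C([(450,327)],290,182)
f=lambda q:np.r_[(proj("top",box2w(q,tm))-top).ravel(),(proj("side",box2w(q,sm))-sd).ravel(),(proj("top",box2w(q,[(-25+q[3]*1000,-85,146)]))-gt).ravel(),(proj("side",box2w(q,[(-25+q[3]*1000,-85,146)]))-gs).ravel()]
s=least_squares(f,[.45,0,0,0.005],loss='soft_l1',x_scale=[.1,.1,.1,.01]);q=s.x;print(q);print(f(q).reshape(-1,2).round(1).tolist())
im=cv2.imread("pics/top0.png");m=(im.min(2)>150).astype(np.uint8)
n,l,stt,c=cv2.connectedComponentsWithStats(m)
for i in range(1,n):
    if stt[i,4]>200: print(stt[i],c[i])
# saucer by rim circle z=.02
m2=m[170:260,180:270]*255;cn=max(cv2.findContours(m2,0,1)[0],key=cv2.contourArea);e=cv2.fitEllipse(cn);print(e)
e0=np.array(e[0])+[180,170]
r=least_squares(lambda p:(proj("top",[[p[0],p[1],.02]])-e0).ravel(),[.45,.3]);print("saucer",r.x)
sx=r.x;print("predicted extents",proj("top",[[sx[0]+d,sx[1]+g,.02] for d,g in((.075,0),(-.075,0),(0,.075),(0,-.075))]).round(1), "side",proj("side",[[*sx,.02]]))
for nme,X in dict(grip=(-25+q[3]*1000,-85,137),bar=(0,-34,142),tab=(0,5,82),hinge=(0,78,103)).items():print(nme,box2w(q,X).round(4))
st()
E
```

```text
[ 0.51143575 -0.02413039 -0.11086132  0.00889858]
[[1.5, -0.0], [-1.7, -0.9], [-0.6, -0.6], [0.5, 0.6], [0.3, 0.2], [0.4, 0.4], [0.5, 0.3], [0.5, -1.0], [0.0, 0.1], [-0.0, -0.1], [-0.8, -0.4], [-1.1, -0.9], [-0.5, -0.1], [0.4, -0.9], [0.2, 0.2], [-0.3, -0.1], [0.4, 0.2], [0.1, -0.1]]
[188 136  20  24 254] [198.28740157 146.48425197]
[215 191  32  34 743] [231.30282638 208.65814266]
[220 262  25  27 469] [232.29424307 275.35607676]
((51.10646057128906, 38.84888458251953), (30.460464477539062, 31.83669662475586), 25.23123550415039)
saucer [0.5025466  0.29484902]
predicted extents [[232.  187.3]
 [230.2 230.7]
 [209.1 208.6]
 [253.  209.1]] side [[273.66123057 181.29460598]]
grip [[ 0.486  -0.1068  0.137 ]]
bar [[ 0.5077 -0.0579  0.142 ]]
tab [[ 0.512  -0.0192  0.082 ]]
hinge [[0.5201 0.0534 0.103 ]]
t 0.1 pos [0.149  0.6065 0.237 ] R
 [[-0.971, 0.239, -0.0], [0.239, 0.971, -0.001], [-0.0, -0.001, -1.0]] F [ 0.2 -0.2  1.1] w 0.0919 gf 0.0 j [-1.43  0.44  0.03  1.57 -0.01  1.13 -0.08]
```

```bash
cat >> h.py <<'E'
Q=np.array([0.5114,-0.0241,-0.1109])
BX=np.degrees(Q[2])
def B(*X): return box2w(Q,X)[0]
def plan(tgt,ang,n,tail=None):
    """rows (tool axes) from measured pose to tgt with tool down, tool y at world angle ang (deg)"""
    o=observe();p=o["position"].copy();Ro=R.from_rotvec(o["ee_rot"])
    y=np.array([np.cos(np.radians(ang)),np.sin(np.radians(ang)),0]);z=np.array([0,0,-1.]);x=np.cross(y,z)
    Rt=R.from_matrix(np.c_[x,y,z]);dr=((Ro.inv()*Rt).as_rotvec()/n).round(3)
    for i in range(n):
        d=Ro.inv().apply((np.array(tgt)-p)/(n-i)).round(4);p=p+Ro.apply(d);Ro=Ro*R.from_rotvec(dr);print([*d.tolist(),*dr.tolist()])
    print("end",p.round(4))
E
python3 - <<'E'
from h import *
im=cv2.imread("pics/top0.png").astype(int)
print("bench",im[240,180],"row",im[209,200:252].min(1).tolist()); print("col",im[182:240,228].min(1).tolist())
plan(B(-25+9,-85,.0)+[0,0,.27],BX,18)
E
```

```text
bench [126 122 118] row [120, 118, 120, 128, 132, 119, 117, 123, 125, 131, 130, 133, 135, 125, 124, 146, 150, 152, 154, 152, 150, 152, 156, 154, 154, 149, 153, 148, 154, 150, 149, 154, 152, 155, 155, 150, 155, 151, 157, 169, 172, 171, 174, 173, 168, 170, 163, 130, 118, 115, 119, 120]
col [115, 109, 114, 114, 114, 117, 114, 116, 127, 145, 155, 156, 159, 159, 161, 163, 165, 159, 148, 150, 153, 156, 154, 151, 151, 154, 154, 154, 153, 152, 153, 152, 153, 153, 152, 152, 154, 151, 154, 151, 152, 150, 150, 135, 137, 140, 138, 136, 136, 132, 134, 137, 126, 119, 118, 120, 118, 119]
[-0.0276, -0.034, -0.0018, -0.0, 0.0, 0.08]
[-0.0303, -0.0317, -0.0018, -0.0, 0.0, 0.08]
[-0.0327, -0.0292, -0.0018, -0.0, 0.0, 0.08]
[-0.0349, -0.0265, -0.0018, -0.0, 0.0, 0.08]
[-0.0369, -0.0236, -0.0018, -0.0, 0.0, 0.08]
[-0.0387, -0.0206, -0.0018, -0.0, 0.0, 0.08]
[-0.0402, -0.0174, -0.0018, -0.0, 0.0, 0.08]
[-0.0415, -0.0141, -0.0018, -0.0, 0.0, 0.08]
[-0.0425, -0.0108, -0.0018, -0.0, 0.0, 0.08]
[-0.0432, -0.0073, -0.0018, -0.0, 0.0, 0.08]
[-0.0437, -0.0039, -0.0018, -0.0, 0.0, 0.08]
[-0.0438, -0.0004, -0.0017, -0.0, 0.0, 0.08]
[-0.0437, 0.0032, -0.0018, -0.0, 0.0, 0.08]
[-0.0433, 0.0066, -0.0017, -0.0, 0.0, 0.08]
[-0.0427, 0.0101, -0.0018, -0.0, 0.0, 0.08]
[-0.0417, 0.0135, -0.0017, -0.0, 0.0, 0.08]
[-0.0406, 0.0167, -0.0018, -0.0, 0.0, 0.08]
[-0.0391, 0.0199, -0.0017, -0.0, 0.0, 0.08]
end [ 0.4861 -0.1068  0.27  ]
```

```bash
python3 -m pendant '[-0.028,-0.034,-0.004,0,0,0.08,0.05, -0.030,-0.032,-0.004,0,0,0.08,0.05, -0.033,-0.029,-0.004,0,0,0.08,0.05, -0.035,-0.026,-0.004,0,0,0.08,0.05, -0.037,-0.024,-0.004,0,0,0.08,0.05, -0.039,-0.021,-0.003,0,0,0.08,0.05, -0.040,-0.017,-0.003,0,0,0.08,0.05, -0.041,-0.014,-0.002,0,0,0.08,0.05, -0.042,-0.011,-0.002,0,0,0.08,0.05, -0.043,-0.007,-0.002,0,0,0.08,0.05]' 20
python3 -m pendant '[-0.044,-0.004,0,0,0,0.08,0.05, -0.044,0,0,0,0,0.08,0.05, -0.044,0.003,0,0,0,0.08,0.05, -0.043,0.007,0,0,0,0.08,0.05, -0.043,0.010,0,0,0,0.08,0.05, -0.042,0.013,0,0,0,0.08,0.05, -0.041,0.017,0,0,0,0.08,0.05, -0.039,0.020,0,0,0,0.08,0.05, 0,0,0,0,0,0,0.05]'
python3 - <<'E'
from h import *
st(); g=B(-16,-85,0); print(g)
plan([g[0],g[1],.145],BX,3)
r=least_squares(lambda p:(proj("top",[[p[0],p[1],.02]])-[225,212]).ravel(),[.45,.3]);print("saucer",r.x)
sx=r.x;print(proj("top",[[sx[0]+d,sx[1]+g,.02] for d,g in((.075,0),(-.075,0),(0,.075),(0,-.075))]).round(1).tolist(), "side",proj("side",[[*sx,.02]]))
s,t=get_image("side"),get_image("top")
cv2.imwrite("pics/c1.png",np.hstack([cv2.resize(s[150:280,280:400],None,fx=3.3,fy=3.3),cv2.resize(t[150:280,270:390],None,fx=3.3,fy=3.3)])[:,:,::-1])
E
```

```text
clock: 1.35
position: [0.3365, 0.21, 0.2697]
ee_rot: [-1.566, -2.723, 0.0]
force: [-0.0, 0.3, -0.3]
width: 0.546
gripper_force: 0.0
clock: 2.48
position: [0.4873, -0.1103, 0.2696]
ee_rot: [2.345, 2.088, -0.002]
force: [-0.6, 0.5, 0.2]
width: 0.542
gripper_force: 0.0
t 2.48 pos [ 0.4873 -0.1103  0.2696] R
 [[0.116, 0.993, -0.0], [0.993, -0.116, -0.002], [-0.002, 0.0, -1.0]] F [-0.6  0.5  0.2] w 0.0497 gf 0.0 j [-0.52  0.23  0.78  1.87 -0.18  1.11  0.21]
[ 0.4860911  -0.10680707  0.        ]
[0.0012, -0.0005, 0.0415, 0.0, 0.001, -0.002]
[0.0011, -0.0005, 0.0415, 0.0, 0.001, -0.002]
[0.0011, -0.0006, 0.0416, 0.0, 0.001, -0.002]
end [ 0.4861 -0.1069  0.145 ]
saucer [0.49147458 0.31520715]
[[226.0, 190.4], [224.0, 234.0], [203.0, 211.8], [247.0, 212.2]] side [[267.91569819 179.7470605 ]]
```

```bash
python3 -m pendant '[0.0012,-0.0005,0.035,0,0.001,-0.002,0.05, 0.0012,-0.0005,0.035,0,0.001,-0.002,0.05, 0.0011,0,0.035,0,0.001,-0.002,0.05, 0,0,0.034,0,0,0,0.05, 0,0,0,0,0,0,0.01, 0,0,0,0,0,0,0.01, 0,0,0,0,0,0,0.01, 0,0,0,0,0,0,0.01]' 15
python3 - <<'E'
from h import *
st()
s,t=get_image("side"),get_image("top")
cv2.imwrite("pics/c2.png",np.hstack([cv2.resize(s[150:280,280:400],None,fx=3.3,fy=3.3),cv2.resize(t[150:280,270:390],None,fx=3.3,fy=3.3)])[:,:,::-1])
E
```

```text
clock: 3.58
position: [0.4872, -0.103, 0.132]
ee_rot: [-2.333, -2.103, -0.007]
force: [-0.9, 0.8, 8.3]
width: 0.236
gripper_force: 15.0
t 3.58 pos [ 0.4872 -0.103   0.132 ] R
 [[0.104, 0.995, 0.003], [0.995, -0.104, 0.003], [0.004, 0.002, -1.0]] F [-0.9  0.8  8.3] w 0.0217 gf 15.001925826072693 j [-0.41  0.41  0.68  2.05 -0.36  0.8   0.38]
```

View pics/c2.png

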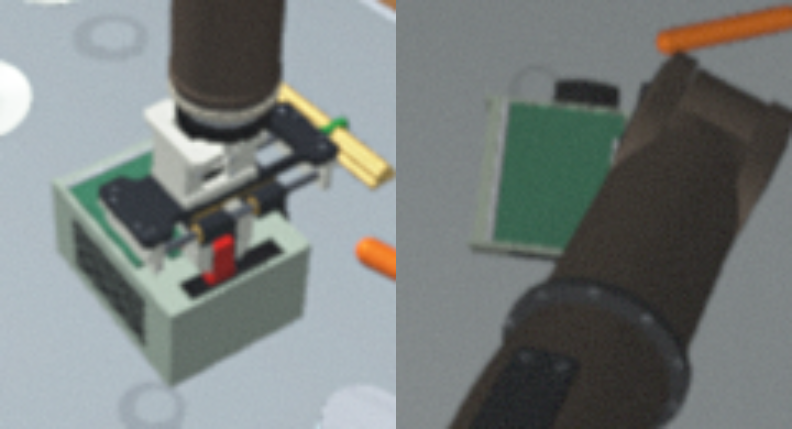

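The view shows the gripper holding the red grip: the opening is 21.7 mm against its 22 mm. Now I'll slide it along +tool y.

```bash
python3 -m pendant '[0,0,-0.001,0,0,0,0.01, 0,0.007,0,0,0,-0.001,0.01, 0,0.007,0,0,0,-0.001,0.01, 0,0.007,0,0,0,-0.001,0.01, 0,0.007,0,0,0,-0.001,0.01, 0,0.006,0,0,0,-0.001,0.01, 0,0.003,0,0,0,-0.001,0.01, 0,0,0,0,0,0,0.01]' 15
python3 - <<'E'
from h import *
o=st(); d=R.from_euler('z',-Q[2]).apply(o["position"]-[Q[0],Q[1],0]);print("box",d, "F box",R.from_euler('z',-Q[2]).apply(o["force"]))
E
```

```text
clock: 4.68
position: [0.5244, -0.107, 0.132]
ee_rot: [-2.327, -2.109, -0.005]
force: [0.7, 1.7, 3.1]
width: 0.235
gripper_force: 15.0
t 4.67 pos [ 0.5244 -0.107   0.132 ] R
 [[0.098, 0.995, 0.002], [0.995, -0.098, 0.003], [0.003, 0.002, -1.0]] F [0.7 1.7 3.1] w 0.0216 gf 15.012312680482864 j [-0.38  0.46  0.67  1.96 -0.38  0.85  0.4 ]
box [ 0.0220784  -0.08095677  0.13202973] F box [0.51749631 1.72671935 3.11965036]
```

```bash
python3 -m pendant '[0,0.003,0,0,0,0,0.01, 0,0.003,0,0,0,0,0.01, 0,0,0,0,0,0,0.01]'
python3 - <<'E'
from h import *
o=st(); d=R.from_euler('z',-Q[2]).apply(o["position"]-[Q[0],Q[1],0]);print("box",d, "F box",R.from_euler('z',-Q[2]).apply(o["force"]))
E
```

```text
clock: 5.05
position: [0.5278, -0.1074, 0.1319]
ee_rot: [-2.325, -2.106, -0.002]
force: [-8.7, 3.7, 14.5]
width: 0.238
gripper_force: 15.0
t 5.05 pos [ 0.5278 -0.1074  0.1319] R
 [[0.098, 0.995, -0.002], [0.995, -0.098, 0.004], [0.004, -0.003, -1.0]] F [-8.7  3.7 14.5] w 0.0218 gf 15.016319453716278 j [-0.38  0.47  0.67  1.95 -0.39  0.86  0.4 ]
box [ 0.02554024 -0.08095854  0.13191825] F box [-9.0410355   2.734541   14.46314936]
```

End stop reached: box x is 25.5 mm with 9 N of resistance. I'll release, raise, and go to the bar.

```bash
python3 -m pendant '[0,-0.001,0,0,0,0,0.045, 0,-0.001,0,0,0,0,0.045, 0,0,0,0,0,0,0.045, 0,0,-0.03,0,0,0,0.045, 0,0,-0.04,0,0,0,0.045, 0,0,-0.02,0,0,0,0.045, 0,0,0,0,0,0,0.045]'
python3 - <<'E'
from h import *
st(); b=B(0,-34,0); plan([b[0],b[1],.21],BX+90,9)
E
```

```text
clock: 5.92
position: [0.528, -0.1078, 0.2229]
ee_rot: [-2.327, -2.11, -0.007]
force: [-0.3, 0.7, -1.1]
width: 0.487
gripper_force: 0.0
t 5.92 pos [ 0.528  -0.1078  0.2229] R
 [[0.098, 0.995, 0.003], [0.995, -0.098, 0.003], [0.003, 0.003, -1.0]] F [-0.3  0.7 -1.1] w 0.0447 gf 0.0 j [-0.45  0.36  0.74  1.85 -0.28  1.04  0.31]
[0.0053, -0.0028, 0.0014, 0.001, -0.0, -0.173]
[0.0057, -0.0018, 0.0015, 0.001, -0.0, -0.173]
[0.0059, -0.0008, 0.0014, 0.001, -0.0, -0.173]
[0.006, 0.0002, 0.0015, 0.001, -0.0, -0.173]
[0.0059, 0.0012, 0.0014, 0.001, -0.0, -0.173]
[0.0056, 0.0022, 0.0015, 0.001, -0.0, -0.173]
[0.0051, 0.0031, 0.0014, 0.001, -0.0, -0.173]
[0.0044, 0.004, 0.0014, 0.001, -0.0, -0.173]
[0.0037, 0.0047, 0.0015, 0.001, -0.0, -0.173]
end [ 0.5077 -0.0579  0.21  ]
```

```bash
python3 -m pendant '[0.005,-0.003,0.0015,0,0,-0.173,0.045, 0.006,-0.002,0.0015,0,0,-0.173,0.045, 0.006,-0.001,0.0015,0,0,-0.173,0.045, 0.006,0,0.0015,0,0,-0.173,0.045, 0.006,0.001,0.0015,0,0,-0.173,0.045, 0.006,0.002,0.0015,0,0,-0.173,0.045, 0.005,0.003,0.0015,0,0,-0.173,0.045, 0.004,0.004,0.0015,0,0,-0.173,0.045, 0.004,0.005,0.0015,0,0,-0.173,0.045, 0,0,0,0,0,0,0.045]'
python3 - <<'E'
from h import *
st(); b=B(0,-34,0); plan([b[0],b[1],.142],BX+90,4)
s,t=get_image("side"),get_image("top")
cv2.imwrite("pics/c3.png",np.hstack([cv2.resize(s[140:270,280:400],None,fx=3.3,fy=3.3),cv2.resize(t[150:280,270:390],None,fx=3.3,fy=3.3)])[:,:,::-1])
E
```

```text
clock: 7.18
position: [0.5047, -0.057, 0.2072]
ee_rot: [-0.176, -3.135, -0.005]
force: [-0.4, -0.0, -0.3]
width: 0.489
gripper_force: 0.0
t 7.17 pos [ 0.5047 -0.057   0.2072] R
 [[-0.994, 0.112, -0.002], [0.112, 0.994, 0.003], [0.002, 0.003, -1.0]] F [-0.4 -0.  -0.3] w 0.0449 gf 0.0 j [-0.28  0.28  0.37  1.92 -0.13  0.97  1.6 ]
[-0.0008, -0.0002, 0.0163, 0.001, -0.0, -0.0]
[-0.0008, -0.0002, 0.0163, 0.001, -0.0, -0.0]
[-0.0008, -0.0001, 0.0163, 0.001, -0.0, -0.0]
[-0.0008, -0.0001, 0.0163, 0.001, -0.0, -0.0]
end [ 0.5077 -0.0579  0.142 ]
```

View pics/c3.png

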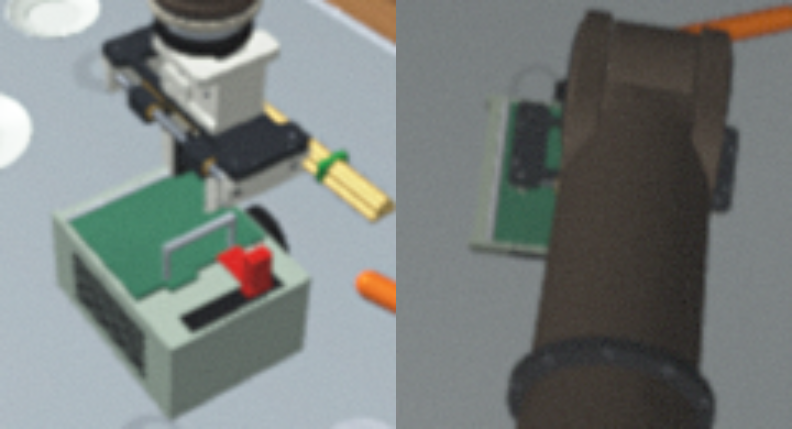

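The lock stands at the far end of its slot. Next, descend and grip the bar.

```bash
python3 -m pendant '[-0.001,0,0.02,0.001,0,0,0.045, -0.001,0,0.02,0.001,0,0,0.045, -0.001,0,0.018,0.001,0,0,0.045, 0,0,0.008,0,0,0,0.045, 0,0,0,0,0,0,0.0, 0,0,0,0,0,0,0.0, 0,0,0,0,0,0,0.0, 0,0,0,0,0,0,0.0]' 15
python3 - <<'E'
from h import *
o=st(); d=R.from_euler('z',-Q[2]).apply(o["position"]-[Q[0],Q[1],0]);print("box",d)
# arc rows: tool y = box +y, z down ; bar rel hinge (-112,39)
th=np.linspace(0,1.7,21);a=np.c_[-112*np.cos(th)+39*np.sin(th),112*np.sin(th)+39*np.cos(th)]
for r in np.diff(a,axis=0)/1000: print(r[0].round(4),(-r[1]).round(4))
E
```

```text
clock: 8.28
position: [0.5087, -0.0576, 0.1428]
ee_rot: [0.176, 3.136, 0.0]
force: [1.1, 7.9, -1.0]
width: 0.107
gripper_force: 5.1
t 8.28 pos [ 0.5087 -0.0576  0.1428] R
 [[-0.994, 0.112, 0.001], [0.112, 0.994, 0.0], [-0.001, 0.0, -1.0]] F [ 1.1  7.9 -1. ] w 0.0098 gf 5.0552478432655334 j [-0.26  0.37  0.35  1.98 -0.17  0.82  1.64]
box [ 0.00101586 -0.03356471  0.14277804]
0.0037 -0.0094
0.0045 -0.009
0.0052 -0.0086
0.006 -0.0081
0.0066 -0.0076
0.0072 -0.007
0.0078 -0.0064
0.0083 -0.0057
0.0088 -0.0049
0.0092 -0.0042
0.0095 -0.0034
0.0097 -0.0026
0.0099 -0.0017
0.01 -0.0009
0.0101 -0.0
0.01 0.0008
0.0099 0.0017
0.0098 0.0025
0.0095 0.0033
0.0092 0.0041
```

```bash
python3 -m pendant '[0,0,0,0,0,0,0, 0,0.001,0,0,0,0,0, 0.000,0.0037,-0.0094,0,0,0,0, 0,0.0045,-0.009,0,0,0,0, 0,0.0052,-0.0086,0,0,0,0, 0,0.006,-0.0081,0,0,0,0, 0,0,0,0,0,0,0]'
python3 - <<'E'
from h import *
o=st(); d=R.from_euler('z',-Q[2]).apply(o["position"]-[Q[0],Q[1],0]);print("box",d); print(np.hypot(d[1]-.078,d[2]-.103))
E
```

```text
clock: 9.15
position: [0.5108, -0.0376, 0.1783]
ee_rot: [0.175, 3.136, -0.0]
force: [-0.4, -2.5, 2.4]
width: 0.08
gripper_force: 15.0
t 9.15 pos [ 0.5108 -0.0376  0.1783] R
 [[-0.994, 0.111, 0.001], [0.111, 0.994, -0.0], [-0.001, -0.0, -1.0]] F [-0.4 -2.5  2.4] w 0.0074 gf 15.00153511762619 j [-0.31  0.32  0.36  1.94 -0.14  0.9   1.58]
box [ 0.00087577 -0.01347093  0.17832284]
0.11849245718370305
```

```bash
python3 -m pendant '[0,0.0066,-0.0076,0,0,0,0, 0,0.0072,-0.007,0,0,0,0, 0,0.0078,-0.0064,0,0,0,0, 0,0.0083,-0.0057,0,0,0,0, 0,0.0088,-0.0049,0,0,0,0, 0,0.0092,-0.0042,0,0,0,0, 0,0.0095,-0.0034,0,0,0,0, 0,0.0097,-0.0026,0,0,0,0, 0,0,0,0,0,0,0]'
python3 - <<'E'
from h import *
o=st(); d=R.from_euler('z',-Q[2]).apply(o["position"]-[Q[0],Q[1],0]);print("box",d); print(np.hypot(d[1]-.078,d[2]-.103), np.arctan2(112,-39)*0+ np.arctan2(39,112), 'theta', np.pi-np.arctan2(d[2]-.103,d[1]-.078)-np.arctan2(39,112))
s=get_image("side")
cv2.imwrite("pics/c4.png",cv2.resize(s[120:270,270:400],None,fx=3.6,fy=3.6)[:,:,::-1])
E
```

```text
clock: 10.28
position: [0.5183, 0.03, 0.2202]
ee_rot: [0.175, 3.136, 0.001]
force: [-1.8, -1.4, 8.2]
width: 0.081
gripper_force: 15.0
t 10.28 pos [0.5183 0.03   0.2202] R
 [[-0.994, 0.111, 0.0], [0.111, 0.994, 0.001], [-0.0, 0.001, -1.0]] F [-1.8 -1.4  8.2] w 0.0074 gf 15.005115419626236 j [-0.43  0.28  0.34  1.87 -0.11  1.    1.42]
box [0.00088915 0.05455834 0.22016569]
0.11948770350711531 0.33508309769078787 theta 1.0382477791489138
```

View pics/c4.png

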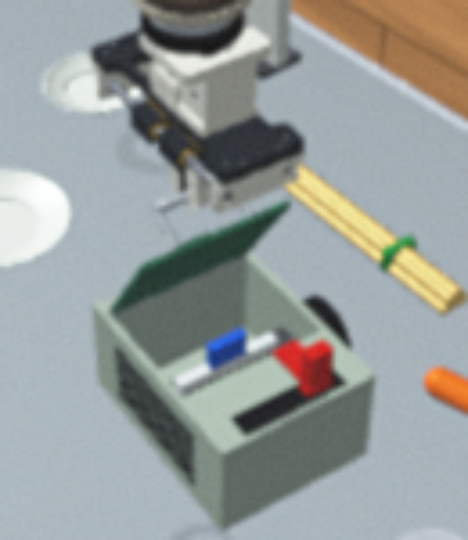

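The flap is rising with the bar (θ≈1.04) and the blue tab shows at crop (226,347). I'll carry on along the arc to about 1.75.

```bash
python3 -m pendant '[0,0.0099,-0.001,0,0,0,0, 0,0.01,-0.0005,0,0,0,0, 0,0.0101,0,0,0,0,0, 0,0.01,0.0008,0,0,0,0, 0,0.0099,0.0017,0,0,0,0, 0,0.0098,0.0025,0,0,0,0, 0,0.0095,0.0033,0,0,0,0, 0,0.0092,0.0041,0,0,0,0, 0,0,0,0,0,0,0]'
python3 - <<'E'
from h import *
o=st(); d=R.from_euler('z',-Q[2]).apply(o["position"]-[Q[0],Q[1],0]);print("box",d); print(np.hypot(d[1]-.078,d[2]-.103), 'theta', np.pi-np.arctan2(d[2]-.103,d[1]-.078)-np.arctan2(39,112))
E
```

```text
clock: 11.45
position: [0.5268, 0.1083, 0.2077]
ee_rot: [-0.174, -3.136, -0.0]
force: [-1.2, 0.5, 1.0]
width: 0.078
gripper_force: 15.0
t 11.45 pos [0.5268 0.1083 0.2077] R
 [[-0.994, 0.11, -0.001], [0.11, 0.994, 0.0], [0.001, 0.0, -1.0]] F [-1.2  0.5  1. ] w 0.0072 gf 15.00165045261383 j [-0.54  0.33  0.31  1.85 -0.12  0.99  1.28]
box [0.00061466 0.13325914 0.20767822]
0.11836850445031 theta 1.7214271964407493
```

```bash
python3 -m pendant '[0,0,0,0,0,0,0.017, 0,0,0,0,0,0,0.017, 0,0,0,0,0,0,0.017, 0,0,-0.01,0,0,0,0.017, 0,0,-0.03,0,0,0,0.017, 0,0,-0.04,0,0,0,0.017, 0,0,0,0,0,0,0.017]'
python3 - <<'E'
from h import *
st(); b=B(0,5,0); plan([b[0],b[1],.285],BX,9)
E
```

```text
clock: 12.32
position: [0.5288, 0.1073, 0.2921]
ee_rot: [0.176, 3.131, 0.004]
force: [0.6, -0.1, -0.8]
width: 0.186
gripper_force: 0.0
t 12.32 pos [0.5288 0.1073 0.2921] R
 [[-0.994, 0.112, 0.006], [0.112, 0.994, 0.002], [-0.006, 0.003, -1.0]] F [ 0.6 -0.1 -0.8] w 0.0171 gf 0.0 j [-0.56  0.25  0.33  1.73 -0.09  1.17  1.25]
[0.0003, -0.0142, 0.0007, 0.001, 0.0, 0.174]
[-0.0022, -0.014, 0.0008, 0.001, 0.0, 0.174]
[-0.0046, -0.0134, 0.0008, 0.001, 0.0, 0.174]
[-0.0068, -0.0124, 0.0008, 0.001, 0.0, 0.174]
[-0.0089, -0.0111, 0.0008, 0.001, 0.0, 0.174]
[-0.0106, -0.0094, 0.0008, 0.001, 0.0, 0.174]
[-0.0121, -0.0074, 0.0008, 0.001, 0.0, 0.174]
[-0.0132, -0.0051, 0.0008, 0.001, 0.0, 0.174]
[-0.0139, -0.0028, 0.0008, 0.001, 0.0, 0.174]
end [ 0.512  -0.0191  0.285 ]
```

```bash
python3 -m pendant '[0,-0.014,0,0,0,0.174,0.06, -0.002,-0.014,0,0,0,0.174,0.06, -0.005,-0.013,0,0,0,0.174,0.06, -0.007,-0.012,0,0,0,0.174,0.06, -0.009,-0.011,0,0,0,0.174,0.06, -0.011,-0.009,0,0,0,0.174,0.06, -0.012,-0.007,0,0,0,0.174,0.06, -0.013,-0.005,0,0,0,0.174,0.06, -0.014,-0.003,0,0,0,0.174,0.06, 0,0,0,0,0,0,0.06]'
python3 - <<'E'
from h import *
st(); b=B(0,5,0); plan([b[0],b[1],.086],BX,6)
s,t=get_image("side"),get_image("top")
cv2.imwrite("pics/c5.png",np.hstack([cv2.resize(s[110:270,270:400],None,fx=3.2,fy=3.2),cv2.resize(t[120:280,270:380],None,fx=3.2,fy=3.2)])[:,:,::-1])
# tab top prediction in crop side
for x,y in((-18,5),(18,5),(0,5)):
    print("tab top px",(proj("side",[B(x,y,94)])[0]-[270,110])*3.2)
E
```

```text
clock: 13.58
position: [0.5117, -0.0194, 0.2882]
ee_rot: [-2.338, -2.098, 0.001]
force: [-0.6, 0.1, -0.4]
width: 0.654
gripper_force: 0.0
t 13.57 pos [ 0.5117 -0.0194  0.2882] R
 [[0.108, 0.994, -0.0], [0.994, -0.108, -0.0], [-0.0, -0.0, -1.0]] F [-0.6  0.1 -0.4] w 0.06 gf 0.0 j [-0.59  0.22  0.65  1.81 -0.15  1.16 -0.  ]
[0.0001, 0.0, 0.0337, -0.0, 0.0, 0.0]
[0.0, 0.0001, 0.0337, -0.0, 0.0, 0.0]
[0.0001, 0.0, 0.0337, -0.0, 0.0, 0.0]
[0.0, 0.0001, 0.0337, -0.0, 0.0, 0.0]
[0.0001, 0.0, 0.0337, -0.0, 0.0, 0.0]
[0.0, 0.0001, 0.0337, -0.0, 0.0, 0.0]
end [ 0.512  -0.0192  0.086 ]
tab top px [183.97083815 339.7130082 ]
tab top px [215.71590016 324.57588772]
tab top px [199.93685457 332.09949128]
```

View pics/c5.png

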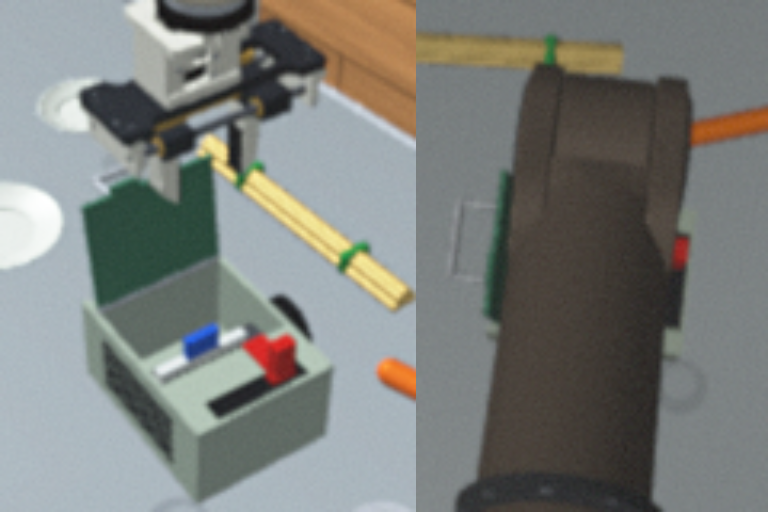

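The flap stands by itself, and the tab top is at crop (184,341)–(218,326), matching the prediction within a pixel. Descending to the tab now.

```bash
python3 -m pendant '[0,0,0.035,0,0,0,0.06, 0,0,0.035,0,0,0,0.06, 0,0,0.035,0,0,0,0.06, 0,0,0.035,0,0,0,0.06, 0,0,0.03,0,0,0,0.06, 0,0,0.02,0,0,0,0.06, 0,0,0.01,0,0,0,0.06, 0,0,0,0,0,0,0.06]' 30
python3 -c "
from h import *
st()
b=B(0,5,0);plan([b[0],b[1],.084],BX,1)"
```

```text
clock: 14.68
position: [0.512, -0.0181, 0.0881]
ee_rot: [-2.335, -2.101, 0.001]
force: [-0.4, -0.2, -0.7]
width: 0.654
gripper_force: 0.0
t 14.68 pos [ 0.512  -0.0181  0.0881] R
 [[0.105, 0.994, -0.001], [0.994, -0.105, 0.0], [0.0, -0.001, -1.0]] F [-0.4 -0.2 -0.7] w 0.06 gf 0.0 j [-0.46  0.48  0.53  2.04 -0.36  0.71  0.2 ]
[-0.001, 0.0001, 0.0041, -0.001, -0.0, 0.006]
end [ 0.512  -0.0191  0.084 ]
```

```bash
python3 -m pendant '[-0.001,0,0.003,0,0,0.005,0.06, 0,0,0,0,0,0,0.02, 0,0,0,0,0,0,0.02, 0,0,0,0,0,0,0.02, 0,0,0,0,0,0,0.02, 0,0,0,0,0,0,0.02]' 35
python3 -c "
from h import *
st()
b=B(0,5,0);plan([b[0],b[1],.24],BX,8)"
```

```text
clock: 15.42
position: [0.5122, -0.0194, 0.0856]
ee_rot: [2.342, 2.093, 0.001]
force: [-0.4, -0.0, 2.7]
width: 0.386
gripper_force: 35.0
t 15.43 pos [ 0.5122 -0.0194  0.0856] R
 [[0.112, 0.994, 0.0], [0.994, -0.112, 0.0], [0.0, 0.0, -1.0]] F [-0.4 -0.   2.7] w 0.0354 gf 35.00052988529205 j [-0.46  0.48  0.53  2.05 -0.37  0.71  0.2 ]
[0.0, -0.0, -0.0193, 0.0, -0.0, -0.0]
[0.0, -0.0, -0.0193, 0.0, -0.0, -0.0]
[0.0, -0.0, -0.0193, 0.0, -0.0, -0.0]
[0.0001, -0.0001, -0.0193, 0.0, -0.0, -0.0]
[0.0, -0.0, -0.0193, 0.0, -0.0, -0.0]
[0.0001, -0.0001, -0.0193, 0.0, -0.0, -0.0]
[0.0, -0.0, -0.0193, 0.0, -0.0, -0.0]
[0.0001, -0.0001, -0.0193, 0.0, -0.0, -0.0]
end [ 0.5119 -0.0191  0.24  ]
```

```bash
python3 -m pendant '[0,0,-0.008,0,0,0,0.02, 0,0,-0.015,0,0,0,0.02, 0,0,-0.02,0,0,0,0.02, 0,0,-0.03,0,0,0,0.02, 0,0,-0.035,0,0,0,0.02, 0,0,-0.04,0,0,0,0.02, 0,0,-0.04,0,0,0,0.02, 0,0,-0.04,0,0,0,0.02, 0,0,-0.02,0,0,0,0.02, 0,0,0,0,0,0,0.02]'
python3 - <<'E'
from h import *
st(); plan([.4915,.3152,.335],BX,11)
s=get_image("side")
cv2.imwrite("pics/c6.png",cv2.resize(s[70:270,250:400],None,fx=3,fy=3)[:,:,::-1])
E
```

```text
clock: 16.68
position: [0.5125, -0.0198, 0.3352]
ee_rot: [2.342, 2.092, 0.005]
force: [0.7, -0.5, -1.1]
width: 0.388
gripper_force: 35.0
t 16.68 pos [ 0.5125 -0.0198  0.3352] R
 [[0.112, 0.994, 0.003], [0.994, -0.112, 0.001], [0.001, 0.003, -1.0]] F [ 0.7 -0.5 -1.1] w 0.0356 gf 34.99940514564514 j [-0.62  0.19  0.68  1.73 -0.12  1.27 -0.03]
[0.03, -0.0053, 0.0, 0.0, -0.0, -0.0]
[0.0301, -0.0053, 0.0, 0.0, -0.0, -0.0]
[0.03, -0.0053, 0.0001, 0.0, -0.0, -0.0]
[0.0301, -0.0053, 0.0, 0.0, -0.0, -0.0]
[0.03, -0.0053, 0.0001, 0.0, -0.0, -0.0]
[0.0301, -0.0053, 0.0, 0.0, -0.0, -0.0]
[0.03, -0.0053, 0.0001, 0.0, -0.0, -0.0]
[0.0301, -0.0053, 0.0, 0.0, -0.0, -0.0]
[0.03, -0.0053, 0.0001, 0.0, -0.0, -0.0]
[0.0301, -0.0054, 0.0, 0.0, -0.0, -0.0]
[0.03, -0.0053, 0.0001, 0.0, -0.0, -0.0]
end [0.4915 0.3152 0.335 ]
```

View pics/c6.png

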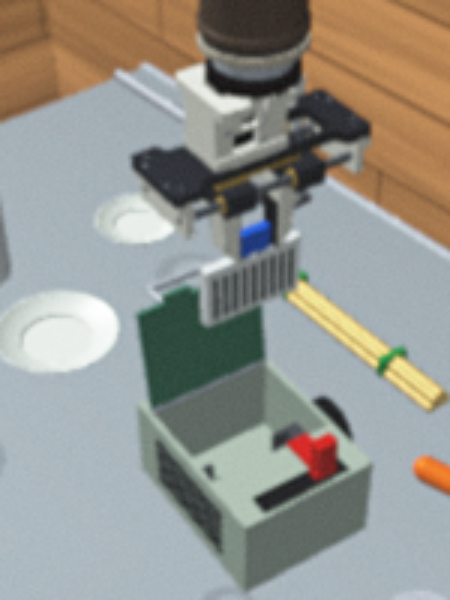

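The plate is out and hangs upright, and the flap and lock have stayed put. Now over the saucer, with gentle acceleration.

```bash
python3 -m pendant '[0.012,-0.002,-0.002,0,0,0,0.02, 0.024,-0.004,0,0,0,0,0.02, 0.033,-0.006,0,0,0,0,0.02, 0.035,-0.006,0,0,0,0,0.02, 0.035,-0.006,0,0,0,0,0.02, 0.035,-0.006,0,0,0,0,0.02, 0.035,-0.006,0,0,0,0,0.02, 0.035,-0.006,0,0,0,0,0.02, 0.034,-0.006,0,0,0,0,0.02, 0.026,-0.005,0,0,0,0,0.02]'
python3 -m pendant '[0.018,-0.003,0,0,0,0,0.02, 0.008,-0.001,0,0,0,0,0.02, 0,0,0,0,0,0,0.02]'
python3 -c "
from h import *
st();plan([.4915,.3152,.186],BX,6)"
```

```text
clock: 17.98
position: [0.4921, 0.2908, 0.3342]
ee_rot: [-2.34, -2.095, 0.003]
force: [0.9, -0.7, -1.0]
width: 0.39
gripper_force: 35.0
clock: 18.35
position: [0.4925, 0.3146, 0.3353]
ee_rot: [2.342, 2.093, -0.0]
force: [-0.5, -0.4, -1.4]
width: 0.388
gripper_force: 35.0
t 18.35 pos [0.4925 0.3146 0.3353] R
 [[0.112, 0.994, -0.0], [0.994, -0.112, -0.0], [-0.0, 0.0, -1.0]] F [-0.5 -0.4 -1.4] w 0.0356 gf 34.99921917915344 j [-1.03  0.32  0.51  1.55 -0.16  1.31 -0.61]
[0.0001, -0.0002, 0.0249, 0.0, 0.0, -0.0]
[0.0001, -0.0002, 0.0249, 0.0, 0.0, -0.0]
[0.0001, -0.0002, 0.0249, 0.0, 0.0, -0.0]
[0.0001, -0.0001, 0.0249, 0.0, 0.0, -0.0]
[0.0001, -0.0002, 0.0248, 0.0, 0.0, -0.0]
[0.0001, -0.0001, 0.0249, 0.0, 0.0, -0.0]
end [0.4915 0.3152 0.186 ]
```

```bash
python3 -m pendant '[0.0005,-0.001,0.012,0,0,0,0.02, 0,0,0.025,0,0,0,0.02, 0,0,0.03,0,0,0,0.02, 0,0,0.03,0,0,0,0.02, 0,0,0.025,0,0,0,0.02, 0,0,0.018,0,0,0,0.02, 0,0,0.009,0,0,0,0.02, 0,0,0,0,0,0,0.02, 0,0,0,0,0,0,0.02]'
python3 - <<'E'
from h import *
st()
s,t=get_image("side"),get_image("top")
cv2.imwrite("pics/c7.png",np.hstack([cv2.resize(s[60:260,210:400],None,fx=2.4,fy=2.4),cv2.resize(t[110:310,170:310],None,fx=2.4,fy=2.4)])[:,:,::-1])
for X in ([.4915,.3152,.02],[.4915,.3152,.11],[.4915,.3152,.17]): print((proj("side",[X])[0]-[210,60])*2.4)
E
```

```text
clock: 19.48
position: [0.4918, 0.3155, 0.1871]
ee_rot: [2.343, 2.093, 0.002]
force: [-0.1, -0.7, -0.2]
width: 0.39
gripper_force: 35.0
t 19.48 pos [0.4918 0.3155 0.1871] R
 [[0.112, 0.994, 0.001], [0.994, -0.112, 0.001], [0.001, 0.001, -1.0]] F [-0.1 -0.7 -0.2] w 0.0358 gf 34.99927282333374 j [-0.99  0.44  0.47  1.77 -0.23  0.99 -0.55]
[139.01454146 287.38821622]
[132.17120148 239.67988919]
[127.2283596  205.31638401]
```

View pics/c7.png

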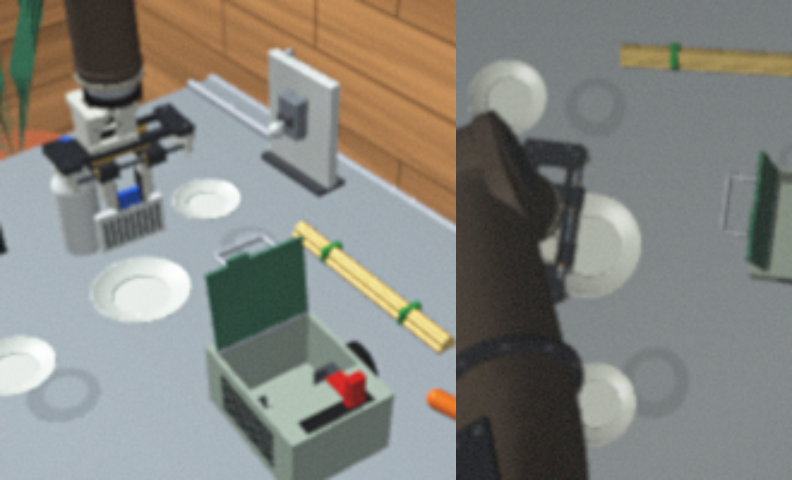

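The saucer's rim centre is at crop (140,289), close to the predicted (139,287). The bottom of the plate is at about (133,240), as predicted for 9 cm above the rim. The flap is standing and nothing else has moved, so I'm handing in.

```bash
python3 -c "
from cell import *
print(sign_off())"
```

```text
the job is handed in; nothing more can be done
None
```

The job is handed in: the lock is at its end stop, the flap stands open, and the arm is still holding the filter plate upright about 9 cm above the middle of the 150 mm saucer; no verdict came back.

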